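Set up the filter check stand and hold the filter in its guard slot

TASK

Set up the filter check: thread the black ring and then the brass ring over the stand's steel post so that both sit fully home, the black one on the base and the brass one flat on top of it. Then take the filter plate by its blue tab out of its white holder, pass its blade upright down through the slot in the yellow roof of the guard without forcing it, and finish while still holding it there, its black shoulders about a centimetre above the slot's lip and not resting on it. Do not knock the bottles, beaker, tin and dish standing around.

Things in the scene. Friction and masses are not known exactly. Their poses are not given: they have to be found in the camera images.
- stand: Fixed stand, aluminium base 90 (x) x 220 (y) x 10 mm, origin at the centre of its underside, z up. At local y +60 mm the steel post; at local y -55 mm the guard, a grey hood 60 (x) x 78 (y) mm, open towards local -x, with an 8 mm thick yellow roof (top 95 mm above the table) that has the slot. Hollow from base to roof.
- post_foot (a point): Foot of the post's axis on top of the base plate, 10 mm above the table; axes as the stand's. The post is 16 mm in diameter and rises 50 mm above this point; its last 10 mm taper to 8 mm diameter.
- slot (a point): Centre of the slot's mouth, level with the top of its lip, 98 mm above the table; axes as the stand's. The through slot is 10 mm wide along local x and 42 mm long along local y (2 mm more than the blade each way). A yellow lip rises 3 mm above the roof round it, its inner faces bevelled at 45 degrees, so that the mouth at the top is 16 x 48 mm.
- black_ring: Loose black plastic ring, outer diameter 44, bore 20, height 18 mm, lying flat on the table. Origin at the centre of its underside, z along the bore. 0.06 kg.
- brass_ring: Loose brass ring, outer diameter 36, bore 20, height 16 mm, lying flat on the table. Origin at the centre of its underside, z along the bore. 0.08 kg.
- holder: Fixed white holder block 40 (x) x 70 (y) x 30 mm on a 56 x 86 x 4 mm rubber foot; its pocket, 11 x 43 mm and 22 mm deep, keeps the filter plate upright. Origin at the centre of its underside, z up.
- filter_plate: Loose plate, 0.08 kg, upright in the holder (origin then 8 mm above the table). Origin: centre of the blade's lower end; z up, y across width, x through thickness. z 0-60 mm: dark blade 40 (y) x 8 (x) mm with a green filter; 60-68: black shoulders 56 x 12; 68-108: blue tab 24 x 10. Same either way round. Shoulders 10 mm above the lip = origin 50 mm below point slot.
- beaker: Bystander: loose small clear beaker, 47 mm across, 58 mm tall, origin at the centre of its underside.
- septa_tin: Bystander: loose round white tin, 52 mm across, 20 mm tall, origin at the centre of its underside.
- petri_dish: Bystander: loose shallow clear dish, 64 mm across, 14 mm tall, origin at the centre of its underside.
- reagent_a: Bystander: loose brown bottle with black cap, 46 mm across, 92 mm tall, origin at the centre of its underside.
- reagent_b: Bystander: loose smaller brown bottle with black cap, 40 mm across, 84 mm tall, origin at the centre of its underside.
- monitor: Fixed screen to keep clear of: upright panel 505 mm long (local y), 22 mm thick, from 15 to 330 mm above the table; origin at table level below its middle. It stands between the arm's start and the work: lift over it. The gas cylinder cart's black handle grip is also in the way, 310-570 mm above the table, 210-255 mm ahead of the base axis and 37-165 mm to its left.
There are look-alikes about, which are no part of the job. Of the things that look like the black_ring, take the one that is farthest to the robot's left at the start.

How it is judged:
By the outcome, as a careful person would: the job done as asked, in the order asked, and still so for the second after the job is handed in, while the arm keeps its last pose, push and grip.
It also fails if it takes over 64 s, if anything falls off the work surface, if the arm or the gripper's body presses on something with over 40 N, if the wrist force passes 120 N, or if a joint passes its speed limit or range.

ROBOT

A 7-joint arm with a two-finger parallel gripper is mounted at the origin on a cart in front of the work surface, level with it; the furniture and walls round the work are solid. World frame = base frame: x ahead of the robot, y to its left, z up, the work surface at z = 0. Lengths are in m, angles in rad, forces in N, time in s.
With the tool pointing down it reaches from about 0.4 to 0.85 m from the base axis. Payload 10.4 kg.
Tool frame: the origin (TCP) lies at the very end of the fingers, on their centre line; the grasp point (between the pads) lies r.tcp_to_grasp behind it (r.tcp_to_grasp is the distance from the TCP to the grasp point, in m); z points along the fingers, y is the line along which they close (so a half turn about z gives the same grasp; the last joint's range is limited). The gripper opens to 87 mm and grips with 3 to 60 N. Pads are 19 mm wide; open, the fingers measure 117 mm over their backs; the gripper's body (75 mm by 190 mm) begins 51 mm behind the grasp point.
Start: joints at [1.181, 0.332, -0.065, 1.46, 0.022, 1.35, -0.088], TCP at [0.224, -0.583, 0.223] pointing down, gripper open.
Joint ranges: [-2.6, 2.6], [-0.5, 2.12], [-1.47, 1.34], [0.16, 2.42], [-1.27, 4.41], [0.06, 2.06], [-2.6, 2.6]. Speed limits (rad/s): [2.22, 2.22, 2.79, 2.79, 3.14, 3.14, 3.14].

INTERFACE

Orientations are given as a unit quaternion [x, y, z, w].
In Python, from bench import monitor, cams, ticket, r gives the robot as it stands.
- The arm moves only by the shell command python3 -m crank 'ROWS' [OPENING] [FORCE]. ROWS is a JSON object whose one key "steps" holds a list of rows, each a list of 2 entries, a list of its own where there are three numbers: the shift along the world's x, y, z in units of 25 mm (1.0 is 25 mm), then the turn, a rotation vector about the world's x, y, z in units of 5 degrees (1.0 is 5 degrees). In form: {"steps": [[[x, y, z], [ax, ay, az]], ...]}. A call has 1 to 10 rows; each row shifts and turns the commanded pose from where the row before left it; what a row does not reach is not made up. A row lasts 1/12 s, in which the tool goes at most 41.7 mm and 7.16 degrees, less where a joint would pass 70% of its speed; a pose out of reach is approached as far as the arm can. A call is refused whole if a number of a shift passes 1 or a number of a turn 1, either way. A call with a gripper value outside its range is refused whole. OPENING is the finger opening in mm, from 0 to 87, set as the call begins (- or left out, the last holds). The fingers move at their own pace and stop on an object; FORCE is the grip in N (left out, the last holds). Time passes only in rows, so rows that do not move let the fingers close. It gives the time, the measured TCP pose, the force, the opening and the grip force at its end, in the units of the state.
- monitor.read_state(): the state, without advancing time (a new reading comes with each control period).
- cams.camera(name): name is "side" or "top"; returns a dict with "pixels" (400x640x3 uint8, blue, green, red), "z_map" (400x640 float32, m along the optical axis (not along the pixel's ray), 0 where there is no reading), "vfov" (degrees; the focal length in pixels is half the picture's height over the tangent of half this angle, whatever the lens; pixels are square), "cx", "cy" (the principal point, pixels), "T" (4x4, takes a point from camera to world coordinates). Camera axes: x right, y up, looking along -z (the intrinsics and any distortion apply to the point x, -y, -z); pixel columns grow to the right and rows downward; lengths in m; the calibration is good to about 2 mm. A picture is of the moment at which its call begins.
- ticket.close_job(): hands the job in; it is judged then, once.
The state is a dict: "time": time; "joint_positions": joint angles; "joint_vel": joint speeds; "joint_torque": joint torques, N m; "ee_pos": TCP position; "eef_rot": TCP orientation; "ft_force": force on the tool from outside, world axes, zero at the start; "torque": the same for the moment, N m; "width": finger opening in m; "grip_force": force on a finger pad.
Only numpy, scipy, OpenCV 4.12 (cv2) and the standard library are available. Lean on these libraries where they do the work, as an engineer would, in place of code of your own. Each camera call takes 0.05 s, during which the arm holds its last target. There are 200 camera calls.

## Working session

There is one attempt and no reset: what is moved stays moved. The work goes in short steps, Python scripts to look and compute and a shell command to move; the robot and the scene stay as the last step left them, time stands still between calls to the robot, and variables do not carry over. Pictures are saved under pics/ and viewed, at most 10 in all, crops included, and the job is handed in when it is done.

```bash
ls; mkdir -p pics; python3 - <<'E'
from bench import monitor,cams,r
import cv2,numpy as np
s=monitor.read_state();print(s,r.tcp_to_grasp)
for n in("side","top"):
    c=cams.camera(n);cv2.imwrite(f"pics/{n}0.png",c["pixels"]);print(n,c["vfov"],c["cx"],c["cy"],c["T"],[k for k in c], (c["z_map"]>0).mean())
    np.savez(f"{n}0.npz",**{k:c[k] for k in c if k!="name"})
    for k in c:
        if k not in("pixels","z_map","T"):print(k,c[k])
E
```

```text
pics
{'time': 0.0, 'joint_positions': array([ 1.18142262,  0.33285535, -0.06470562,  1.46092227,  0.02160302,
        1.3499036 , -0.0885418 ]), 'joint_vel': array([ 7.52958345e-04, -6.95561207e-04,  1.18091579e-03,  7.68752131e-04,
       -1.24256835e-05,  1.10325078e-03, -1.41405629e-03]), 'joint_torque': array([-9.95336595e-04, -6.23268843e+01,  2.45874346e-02, -3.89898419e+01,
       -6.12409087e-02,  3.99318128e-02,  1.74643214e-04]), 'ee_pos': array([ 0.22398902, -0.58307681,  0.22177337]), 'eef_rot': array([ 9.83232855e-01,  1.82353140e-01, -1.59199913e-04, -6.78018168e-04]), 'ft_force': array([ 0.1615035 ,  0.46199574, -0.06339441]), 'torque': array([ 0.02858333,  0.04246522, -0.02397729]), 'grip_force': 0.0, 'width': 0.08716001877304017} 0.0187
side 56.15352901326884 317.16712467173767 200.91441224290108 [[ 0.99278933  0.03632324 -0.1142365   0.42237164]
 [-0.1190819   0.40810117 -0.90513697 -0.87895375]
 [ 0.01374254  0.91221382  0.40948393  0.46476853]
 [ 0.          0.          0.          1.        ]] ['pixels', 'z_map', 'vfov', 'cx', 'cy', 'T'] 0.99588671875
vfov 56.15352901326884
cx 317.16712467173767
cy 200.91441224290108
top 44.02261015513322 321.8244993635502 192.97309036193752 [[-0.02067925  0.99230212 -0.12210186  0.39523662]
 [-0.99949277 -0.02347693 -0.0215185  -0.06739603]
 [-0.02421943  0.12159494  0.99228428  1.19971351]
 [ 0.          0.          0.          1.        ]] ['pixels', 'z_map', 'vfov', 'cx', 'cy', 'T'] 0.99602734375
vfov 44.02261015513322
cx 321.8244993635502
cy 192.97309036193752
```

View pics/top0.png

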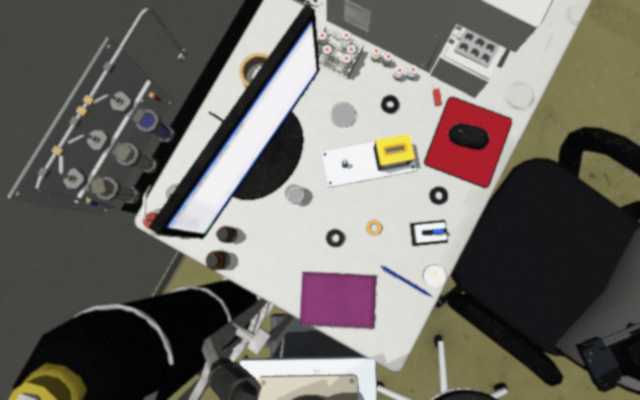

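View pics/side0.png

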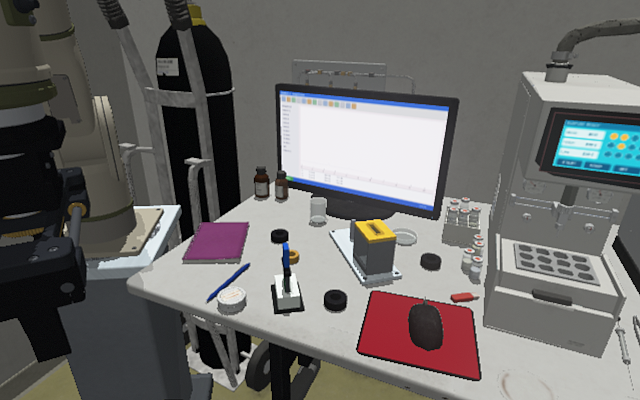

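The top view (image left is +y) shows the stand at (370,163), with yellow roof (395,150) and post (347,163). The black rings are at (390,103), (438,195) and (335,238). The brass ring is at (374,227), with a possible look-alike at (255,70). The holder and blue tab are at (430,233). In the side view the same items sit around (280..430, 230..300).

```bash
cat > h.py <<'E'
import numpy as np,cv2
from bench import cams,monitor
def load(n): return dict(np.load(f"{n}0.npz"))
def ray(c,u,v):
    f=200/np.tan(np.radians(float(c["vfov"])/2))
    d=np.array([(u-c["cx"])/f,-(v-c["cy"])/f,-1.]);return c["T"][:3,3],c["T"][:3,:3]@d
def plane(c,u,v,z):
    o,d=ray(c,u,v);return (o+d*(z-o[2])/d[2])
def pt(c,u,v):
    o,d=ray(c,u,v);return o+d*float(c["z_map"][int(round(v)),int(round(u))])
def cloud(c):
    f=200/np.tan(np.radians(float(c["vfov"])/2));v,u=np.mgrid[:400,:640];z=c["z_map"]
    p=np.stack([(u-c["cx"])/f*z,-(v-c["cy"])/f*z,-z],-1);return p@c["T"][:3,:3].T+c["T"][:3,3]
def proj(c,p):
    q=np.linalg.inv(c["T"])@np.append(p,1);f=200/np.tan(np.radians(float(c["vfov"])/2))
    return c["cx"]+f*q[0]/-q[2],c["cy"]-f*q[1]/-q[2]
E
python3 - <<'E'
from h import *
np.set_printoptions(precision=4,suppress=True)
t=load("top");s=load("side")
for u,v in [(390,103),(438,195),(335,238),(374,227),(255,70),(430,233),(395,150),(347,163),(299,195),(344,114),(229,234),(217,260),(434,275),(315,40),(165,225),(330,160),(360,350),(500,130)]:
    print("top",u,v,pt(t,u,v))
for u,v in [(280,236),(335,299),(430,261),(292,257),(286,250),(378,232),(232,300),(318,205),(40,300)]: print("side",u,v,pt(s,u,v))
ims=[cv2.resize(t["pixels"][60:310,190:540],None,fx=2,fy=2,interpolation=cv2.INTER_CUBIC)]
cv2.imwrite("pics/tc.png",ims[0])
E
```

```text
top 390 103 [ 0.7643 -0.2157  0.0011]
top 438 195 [ 0.5311 -0.3231  0.0015]
top 335 238 [ 0.4325 -0.0709  0.0023]
top 374 227 [ 0.457  -0.1658  0.0003]
top 255 70 [0.8597 0.121  0.0012]
top 430 233 [ 0.4365 -0.2835  0.0839]
top 395 150 [ 0.6427 -0.2222  0.0117]
top 347 163 [ 0.6058 -0.1031  0.0537]
top 299 195 [0.5389 0.0144 0.0023]
top 344 114 [ 0.7391 -0.1006  0.0017]
top 229 234 [0.4449 0.1724 0.0658]
top 217 260 [0.3865 0.1933 0.0931]
top 434 275 [ 0.3405 -0.3011  0.0172]
top 315 40 [ 0.8429 -0.0381  0.2043]
top 165 225 [0.4523 0.2334 0.3212]
top 330 160 [ 0.6222 -0.0632  0.0103]
top 360 350 [ 0.1693 -0.1233 -0.0002]
top 500 130 [ 0.687  -0.4807  0.0066]
side 280 236 [ 0.4335 -0.0923  0.0206]
side 335 299 [ 0.5306 -0.3145  0.0037]
side 430 261 [ 0.7517 -0.2288  0.0187]
side 292 257 [ 0.457  -0.1801  0.0162]
side 286 250 [ 0.4402 -0.3098  0.1147]
side 378 232 [ 0.6333 -0.219   0.0907]
side 232 300 [ 0.3403 -0.3195  0.0211]
side 318 205 [0.5359 0.0016 0.0546]
side 40 300 [ 0.267  -0.6604  0.3016]
```

View pics/tc.png

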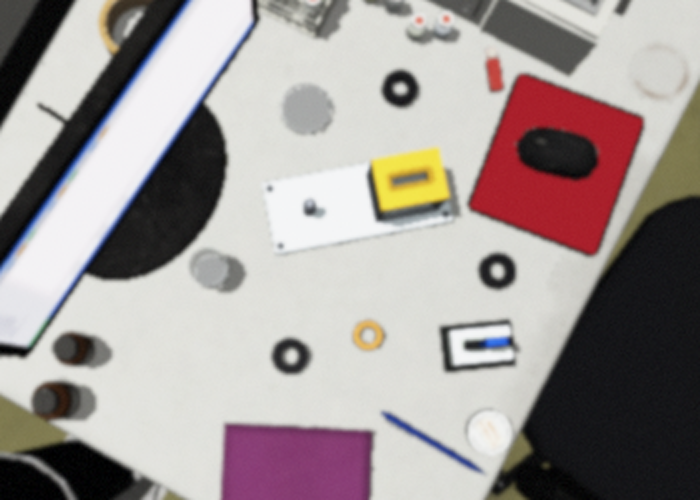

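Black-ring candidates in the top view are (390,103) y=-0.216, (438,195) y=-0.323 and (335,238) y=-0.071. The mouse (470,135) and the monitor foot (265,150) are also black. The leftmost one, (335,238), is the target. For brass, the small ring (374,227) is the target; (255,70) is a big tape-like ring behind the monitor. The crop confirms both choices. Next I'll measure precisely.

```bash
cat >> h.py <<'E'
def tri(c1,p1,c2,p2):
    o1,d1=ray(c1,*p1);o2,d2=ray(c2,*p2);d1/=np.linalg.norm(d1);d2/=np.linalg.norm(d2)
    a=np.linalg.lstsq(np.stack([d1,-d2],1),o2-o1,rcond=None)[0];x=o1+a[0]*d1;y=o2+a[1]*d2
    return (x+y)/2,np.linalg.norm(x-y)
def blob(m,x0,y0,x1,y1,scale=4):
    "largest contour in window of a float score image (>0 inside), subpixel"
    w=cv2.resize(m[y0:y1,x0:x1].astype(np.float32),None,fx=scale,fy=scale,interpolation=cv2.INTER_CUBIC)
    cs,_=cv2.findContours((w>0).astype(np.uint8),cv2.RETR_EXTERNAL,cv2.CHAIN_APPROX_NONE)
    k=max(cs,key=cv2.contourArea).astype(np.float32)[:,0]
    k=(k+.5)/scale-.5+np.array([x0,y0],np.float32)
    return k
def rect(k): return cv2.minAreaRect(k)
E
python3 - <<'E'
from h import *
np.set_printoptions(precision=4,suppress=True)
t=load("top");s=load("side")
g=lambda c:c["pixels"].astype(np.float32)
T,S=g(t),g(s)
dark=lambda I,th:th-I.max(2)
sat=lambda I,th:(I[...,2]-I[...,0])-th
def rep(n,kt,ks,h):
    ct=cv2.fitEllipse(kt)[0];c2=rect(ks)[0];x,e=tri(t,ct,s,c2)
    print(n,"top",np.round(ct,1),plane(t,*ct,h),"side",np.round(c2,1),plane(s,*c2,h),"tri",x,round(e,4))
rep("black",blob(dark(T,110),320,222,350,253),blob(dark(S,85),268,226,288,246),.009)
rep("brass",blob(sat(T,50),362,216,388,240),blob(sat(S,60),282,248,300,266),.008)
k=blob(sat(T,110),365,125,425,175);print("roof top",rect(k),plane(t,*rect(k)[0],.0965));
b=cv2.boxPoints(rect(k));P=np.array([plane(t,*q,.095) for q in b]);print(P)
def yaw(P):
    e=[P[(i+1)%4]-P[i] for i in range(4)];return [(round(float(np.hypot(*x[:2])),4),round(float(np.degrees(np.arctan2(x[1],x[0]))),1)) for x in e]
print(yaw(P))
# slot
d=60-(T[...,2]-T[...,0]); kk=blob(np.where(np.isfinite(d),d,0),383,143,409,157);print("slot top",rect(kk),plane(t,*rect(kk)[0],.095))
# base plate
C=cloud(t);Cs=cloud(s)
for nm,c in(("t",C),("s",Cs)):
    m=(c[...,2]>.006)&(c[...,2]<.014)&(abs(c[...,0]-.62)<.1)&(abs(c[...,1]+.165)<.15)
    print(nm,m.sum(),cv2.minAreaRect(c[m][:,:2].astype(np.float32)*1000))
    m=(c[...,2]>.088)&(c[...,2]<.104)&(abs(c[...,0]-.63)<.06)&(abs(c[...,1]+.215)<.07)
    print(" roof",m.sum(),cv2.minAreaRect(c[m][:,:2].astype(np.float32)*1000))
    m=(c[...,2]>.025)&(c[...,2]<.07)&(abs(c[...,0]-.61)<.04)&(abs(c[...,1]+.1)<.04)
    print(" post",m.sum(),c[m].mean(0),c[m].max(0),c[m].min(0))
    m=(c[...,2]>.026)&(c[...,2]<.034)&(abs(c[...,0]-.44)<.05)&(abs(c[...,1]+.285)<.07)
    print(" holder",m.sum(),cv2.minAreaRect(c[m][:,:2].astype(np.float32)*1000))
    m=(c[...,2]>.08)&(c[...,2]<.125)&(abs(c[...,0]-.44)<.05)&(abs(c[...,1]+.285)<.07)
    print(" tab",m.sum(),c[m].mean(0),c[m].max(0),c[m].min(0))
blue=lambda I:(I[...,0]-I[...,2])-60
k=blob(blue(T),415,222,455,242);print("tab top",rect(k));ks=blob(blue(S),275,235,297,270);print("tab side",rect(ks),tri(t,rect(k)[0],s,rect(ks)[0]))
ims=[cv2.resize(S.astype(np.uint8)[y:y+80,x:x+90],None,fx=4.4,fy=4.4,interpolation=cv2.INTER_CUBIC) for x,y in((330,205),(250,230))]
a=cv2.resize(T.astype(np.uint8)[120:180,325:425],None,fx=4,fy=4,interpolation=cv2.INTER_CUBIC);b=cv2.resize(T.astype(np.uint8)[205:250,385:460],None,fx=5,fy=5,interpolation=cv2.INTER_CUBIC)
o=np.zeros((600,800,3),np.uint8);o[:352,:396]=ims[0];o[:352,400:796]=ims[1];o[355:595,:400]=a;o[355:580,405:780]=b
cv2.imwrite("pics/crops.png",o)
E
```

```text
black top [335.  237.7] [ 0.4331 -0.071   0.009 ] side [279. 236.] [ 0.4313 -0.0716  0.009 ] tri [ 0.4322 -0.071   0.0087] 0.0017
brass top [373.6 227.2] [ 0.4561 -0.1642  0.008 ] side [293.6 256.1] [ 0.4614 -0.164   0.008 ] tri [ 0.4587 -0.1642  0.008 ] 0.0053
roof top ((394.6766662597656, 149.32125854492188), (26.002893447875977, 35.288291931152344), 79.54009246826172) [ 0.6266 -0.2104  0.0965]
[[ 0.6503 -0.1668  0.095 ]
 [ 0.6631 -0.246   0.095 ]
 [ 0.6037 -0.2542  0.095 ]
 [ 0.591  -0.1755  0.095 ]]
[(0.0802, -80.8), (0.0599, -172.2), (0.0797, 99.2), (0.0599, 8.3)]
slot top ((394.35894775390625, 148.9165496826172), (3.4370224475860596, 16.911283493041992), 79.11447143554688) [ 0.6279 -0.21    0.095 ]
t 2114 ((623.4638061523438, -168.29672241210938), (298.328857421875, 192.27099609375), 87.38008880615234)
 roof 843 ((629.5103759765625, -209.87852478027344), (61.46888732910156, 78.00496673583984), 10.188283920288086)
 post 48 [ 0.608  -0.0963  0.0504] [ 0.6166 -0.0893  0.0635] [ 0.6025 -0.1038  0.0269]
 holder 355 ((442.0722961425781, -294.4751892089844), (39.887813568115234, 70.33
[... 221 characters left out ...]
66406)
 roof 659 ((627.0154418945312, -211.99783325195312), (61.24604415893555, 82.90372467041016), 9.732860565185547)
 post 69 [ 0.6056 -0.1038  0.0448] [ 0.6146 -0.0966  0.0623] [ 0.6009 -0.1095  0.0253]
 holder 439 ((440.0564270019531, -297.1670837402344), (40.02554702758789, 74.63534545898438), 3.8992276191711426)
 tab 156 [ 0.4401 -0.3049  0.1028] [ 0.4456 -0.2853  0.1183] [ 0.4347 -0.3113  0.0802]
tab top ((437.3833312988281, 230.74949645996094), (5.005554676055908, 13.603135108947754), 86.18592071533203)
tab side ((285.7674255371094, 254.49896240234375), (24.960111618041992, 6.0291571617126465), 86.56636810302734) (array([ 0.4403, -0.2973,  0.0975]), np.float64(0.0006977414328091417))
```

View pics/crops.png

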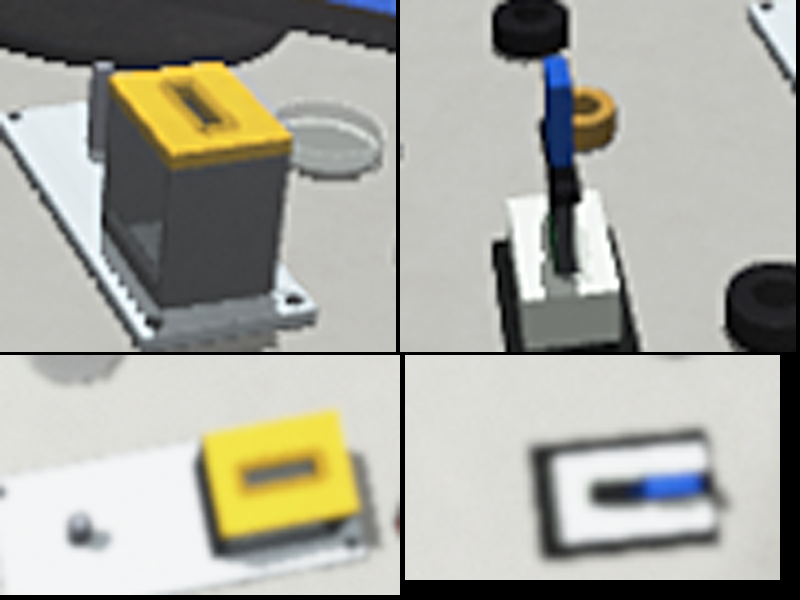

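The crops show the guard's slot and bevel in the roof at top-view (394,149), the post at (345,164), and the plate upright in its holder with the tab at (437,231). All are as described. The results I'll use:
- **Black ring:** (0.432,-0.071)
- **Brass ring:** (0.456,-0.164)
- **Post:** (0.609,-0.097)
- **Slot:** (0.6277,-0.2103), stand yaw 9.3°
- **Tab:** (0.440,-0.297), yaw 4.3°

First I'll move to above the brass ring with the final yaw, checking the path height beforehand.

```bash
python3 - <<'E'
from h import *
for n in("top","side"):
    c=cloud(load(n)).reshape(-1,3);a=np.array([.224,-.583]);b=np.array([.456,-.164])
    d=(b-a)/np.linalg.norm(b-a);q=c[:,:2]-a;l=q@d;w=abs(q@np.array([-d[1],d[0]]))
    m=(w<.13)&(c[:,2]>.08)
    for s in np.arange(.05,.5,.05):
        k=m&(abs(l-s)<.025);print(n,round(s,2),k.sum(),np.round(c[k][:,2].max(),3) if k.any() else "")
E
```

```text
top 0.05 2214 0.395
top 0.1 270 0.338
top 0.15 0 
top 0.2 0 
top 0.25 0 
top 0.3 0 
top 0.35 69 0.12
top 0.4 1 0.08
top 0.45 0 
side 0.05 1989 0.468
side 0.1 155 0.336
side 0.15 0 
side 0.2 0 
side 0.25 0 
side 0.3 0 
side 0.35 156 0.118
side 0.4 0 
side 0.45 0
```

```bash
python3 -m crank '{"steps":[[[0,0,1],[0,0,0]],[[0,0,1],[0,0,0]],[[0.4,0.8,0],[0,0,0.8]],[[0.4,0.8,0],[0,0,0.8]],[[0.4,0.8,0],[0,0,0.8]],[[0.4,0.8,0],[0,0,0.8]]]}' 87 20
```

```text
time: 0.6
ee_pos: [0.2644, -0.5024, 0.2722]
eef_rot: [0.948, 0.319, -0.0, -0.0]
ft_force: [0.0, 0.2, -0.4]
width: 0.087
grip_force: 0.0
```

```bash
python3 -m crank '{"steps":[[[0.48,0.85,0],[0,0,0.78]],[[0.48,0.85,0],[0,0,0.78]],[[0.48,0.85,0],[0,0,0.78]],[[0.48,0.85,0],[0,0,0.78]],[[0.48,0.85,0],[0,0,0.78]],[[0.48,0.85,0],[0,0,0.78]],[[0.48,0.85,0],[0,0,0.78]],[[0.48,0.85,0],[0,0,0.78]],[[0.48,0.85,0],[0,0,0.78]],[[0.48,0.85,0],[0,0,0.78]]]}' && python3 -m crank '{"steps":[[[0.48,0.85,0],[0,0,0.78]],[[0.48,0.85,0],[0,0,0.78]],[[0.48,0.85,0],[0,0,0.78]],[[0.48,0.85,0],[0,0,0.78]],[[0.48,0.85,0],[0,0,0.78]],[[0.48,0.85,0],[0,0,0.78]],[[0,0,0],[0,0,0]],[[0,0,0],[0,0,0]]]}'; python3 - <<'E'
from h import *
print(np.round(monitor.read_state()["joint_positions"],2))
a=cams.camera("side")["pixels"];cv2.imwrite("pics/s1.png",a)
E
```

```text
time: 1.43
ee_pos: [0.3852, -0.2889, 0.2726]
eef_rot: [0.786, 0.618, 0.0, 0.0]
ft_force: [0.2, -0.4, 0.0]
width: 0.0871
grip_force: 0.0
time: 2.1
ee_pos: [0.457, -0.1612, 0.2725]
eef_rot: [0.645, 0.764, 0.0, -0.0]
ft_force: [-0.6, -0.6, 0.4]
width: 0.0869
grip_force: 0.0
[ 0.77  0.03 -0.53  1.72  0.01  1.4   0.41]
```

View pics/s1.png

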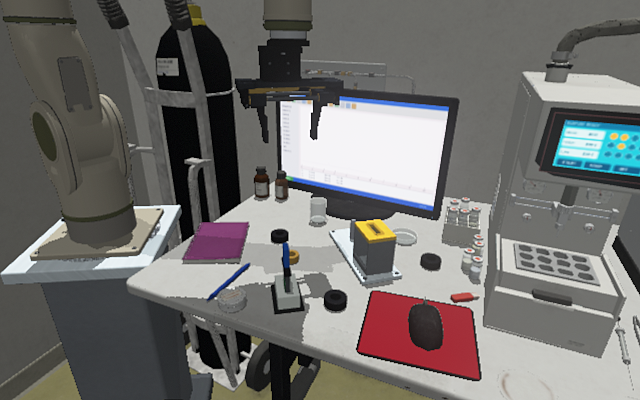

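The side view shows the gripper at (290,100) hanging over the brass ring, with nothing near it and the forearm well above the handle grip. Next I'll go to the black ring.

```bash
python3 -m crank '{"steps":[[[-0.2,0.72,-0.4],[0,0,0]],[[-0.2,0.72,-0.6],[0,0,0]],[[-0.2,0.72,-0.8],[0,0,0]],[[-0.2,0.72,-0.8],[0,0,0]],[[-0.2,0.72,-0.8],[0,0,0]],[[0,0,-0.9],[0,0,0]],[[0,0,-0.9],[0,0,0]],[[0,0,-0.9],[0,0,0]],[[0,0,-0.9],[0,0,0]],[[0,0,-0.4],[0,0,0]]]}' && python3 -m crank '{"steps":[[[0,0,0],[0,0,-0.08]],[[0,0,0],[0,0,0]],[[0,0,0],[0,0,0]]]}'
```

```text
time: 2.98
ee_pos: [0.4295, -0.074, 0.0852]
eef_rot: [0.647, 0.762, -0.001, -0.001]
ft_force: [-1.0, 0.3, -1.1]
width: 0.0869
grip_force: 0.0
time: 3.23
ee_pos: [0.432, -0.0738, 0.0888]
eef_rot: [0.65, 0.76, 0.0, 0.001]
ft_force: [0.0, 0.1, 0.1]
width: 0.0868
grip_force: 0.0
```

```bash
python3 -m crank '{"steps":[[[0,0.11,-0.5],[0,0,0]],[[0,0,-0.8],[0,0,0]],[[0,0,-0.8],[0,0,0]],[[0,0,-0.8],[0,0,0]],[[0,0,-0.4],[0,0,0]],[[0,0,-0.1],[0,0,0]],[[0,0,0],[0,0,0]],[[0,0,0],[0,0,0]]]}' && python3 -m crank '{"steps":[[[0,0,0],[0,0,0]],[[0,0,0],[0,0,0]],[[0,0,0],[0,0,0]],[[0,0,0],[0,0,0]],[[0,0,0],[0,0,0]],[[0,0,0],[0,0,0]],[[0,0,0],[0,0,0]],[[0,0,0],[0,0,0]]]}' 30 25
```

```text
time: 3.9
ee_pos: [0.4321, -0.0708, 0.0037]
eef_rot: [0.649, 0.76, 0.0, 0.001]
ft_force: [-0.6, 0.5, 0.2]
width: 0.0869
grip_force: 0.0
time: 4.57
ee_pos: [0.4312, -0.0707, 0.0026]
eef_rot: [0.649, 0.76, 0.0, 0.0]
ft_force: [0.1, -0.1, 0.3]
width: 0.043
grip_force: 25.0
```

```bash
python3 -m crank '{"steps":[[[0,0,0.5],[0,0,0]],[[0,0,1],[0,0,0]],[[0,0,1],[0,0,0]],[[0,0,1],[0,0,0]],[[0.5,-0.1,0.5],[0,0,0]],[[0.9,-0.15,0.3],[0,0,0]],[[0.9,-0.15,0],[0,0,0]],[[0.9,-0.15,0],[0,0,0]],[[0.9,-0.1,0],[0,0,0]],[[0.9,-0.1,0],[0,0,0]]]}' && python3 -m crank '{"steps":[[[0.9,-0.1,0],[0,0,0]],[[0.8,-0.1,0],[0,0,0]],[[0.4,-0.1,0],[0,0,0]],[[0,0,0],[0,0,0]],[[0,0,0],[0,0,0]],[[0,0,0],[0,0,0]]]}'
python3 - <<'E'
from h import *
np.set_printoptions(precision=4,suppress=True)
st=monitor.read_state();p=st["ee_pos"];print(p,st["width"])
t=cams.camera("top");s=cams.camera("side")
print(proj(s,p),proj(t,p))
o=np.zeros((560,800,3),np.uint8)
o[:,:400]=cv2.resize(s["pixels"][130:270,300:400],None,fx=4,fy=4,interpolation=cv2.INTER_CUBIC)
o[:,400:]=cv2.resize(t["pixels"][90:230,300:400],None,fx=4,fy=4,interpolation=cv2.INTER_CUBIC)
cv2.imwrite("pics/p1.png",o)
E
```

```text
time: 5.4
ee_pos: [0.557, -0.0898, 0.1097]
eef_rot: [0.65, 0.76, -0.0, -0.0]
ft_force: [0.0, -0.4, -1.1]
width: 0.0432
grip_force: 25.0
time: 5.9
ee_pos: [0.6078, -0.0967, 0.1098]
eef_rot: [0.649, 0.761, -0.0, -0.0]
ft_force: [-0.0, 0.2, 0.6]
width: 0.0431
grip_force: 25.0
[ 0.6078 -0.0967  0.1098] 0.04311087635532739
(np.float64(354.07886245978887), np.float64(200.0000481661365)) (np.float64(344.74368424880544), np.float64(157.60561153021234))
```

View pics/p1.png

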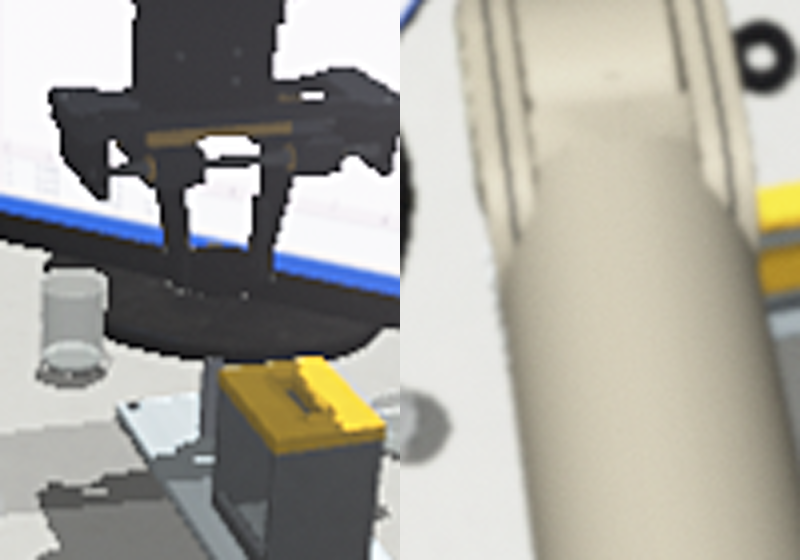

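The side crop shows the ring held between the fingers at about px (355,196), upright over the post tip at about px (353,219). The arm hides the top view. I'll check the column alignment numerically.

```bash
python3 - <<'E'
from h import *
np.set_printoptions(precision=4,suppress=True)
s=cams.camera("side");C=cloud(s);S=s["pixels"].astype(float)
for z in(.06,.05,.04): print("post proj",proj(s,(.609,-.097,z)))
print("post row219-226 gray",S[218:230:2,346:362].mean(2).astype(int))
m=(C[...,2]>.09)&(C[...,2]<.14)&(abs(C[...,1]+.1)<.06)&(abs(C[...,0]-.61)<.06)
for z0 in np.arange(.095,.14,.005):
    k=m&(abs(C[...,2]-z0)<.0025)
    if k.any(): x=C[k];print(round(z0,3),k.sum(),x[:,0].min(),x[:,0].max(),"ymin",np.percentile(x[:,1],5))
E
```

```text
post proj (np.float64(353.4534467412148), np.float64(219.07369560211325))
post proj (np.float64(353.2308369998424), np.float64(222.79568164217721))
post proj (np.float64(353.01024612869804), np.float64(226.48391261492282))
post row219-226 gray [[ 35  36  38  37  38  36  37  37  37  40  42  45  48  45  46  47]
 [187 187 188 192 163  66 105  98 101  84  24  27  29  31  32  33]
 [218 219 221 221 181  84  92  98  98 116 147 148 146 142 127 118]
 [216 216 220 205 127  80  96  98  91  85 101 117 114 113 114 115]
 [214 214 220 206 126  84  97  97  84  78  86  96 111 117 114 115]
 [231 241 246 206  94  88  98  99  84  68  78  82  83  97 114 115]]
0.11 19 0.5786731210129643 0.6332723859382334 ymin -0.11866113221342484
0.115 52 0.5771852871198071 0.6397871407935576 ymin -0.11985787413467475
0.12 66 0.5767308408060321 0.6387159890133531 ymin -0.1192815123848095
0.125 127 0.5768111418704712 0.6382701574290592 ymin -0.11846922907063799
0.13 45 0.5764684796236803 0.6381458200729004 ymin -0.11160626997952294
0.135 27 0.5768906333139449 0.6399037749702439 ymin -0.11258590198052744
0.14 14 0.575753170946778 0.6400572156145637 ymin -0.11009677478826335
```

```bash
python3 -m crank '{"steps":[[[0.05,-0.04,-0.5],[0,0,0]],[[0,0,-0.8],[0,0,0]],[[0,0,-0.6],[0,0,0]],[[0,0,-0.3],[0,0,0]],[[0,0,-0.2],[0,0,0]],[[0,0,-0.2],[0,0,0]]]}' && python3 -m crank '{"steps":[[[0,0,-0.2],[0,0,0]],[[0,0,-0.2],[0,0,0]]]}' && python3 -m crank '{"steps":[[[0,0,-0.2],[0,0,0]],[[0,0,-0.2],[0,0,0]]]}'
```

```text
time: 6.55
ee_pos: [0.6099, -0.0979, 0.0447]
eef_rot: [0.649, 0.761, 0.0, 0.0]
ft_force: [0.4, 0.3, 0.2]
width: 0.0427
grip_force: 25.0
time: 6.72
ee_pos: [0.6104, -0.098, 0.0353]
eef_rot: [0.649, 0.76, 0.0, 0.001]
ft_force: [-0.1, 0.9, -0.4]
width: 0.0433
grip_force: 25.0
time: 6.88
ee_pos: [0.6101, -0.098, 0.0249]
eef_rot: [0.649, 0.76, 0.0, 0.0]
ft_force: [0.1, -0.1, -1.0]
width: 0.043
grip_force: 25.0
```

```bash
python3 -m crank '{"steps":[[[0,0,-0.2],[0,0,0]],[[0,0,-0.16],[0,0,0]],[[0,0,-0.08],[0,0,0]],[[0,0,0],[0,0,0]],[[0,0,0],[0,0,0]]]}' && python3 -m crank '{"steps":[[[0,0,0],[0,0,0]],[[0,0,0],[0,0,0]],[[0,0,0],[0,0,0]],[[0,0,0],[0,0,0]]]}' 70 && python3 -m crank '{"steps":[[[0,0,0.3],[0,0,0]],[[0,0,0.9],[0,0,0]],[[0,0,0.9],[0,0,0]],[[0,0,0.9],[0,0,0]],[[0,0,0.8],[0,0,0]],[[-0.9,-0.2,0],[0,0,0]],[[-0.9,-0.3,0],[0,0,0]],[[-0.9,-0.4,0],[0,0,0]],[[-0.9,-0.5,0],[0,0,0]],[[-0.9,-0.5,0],[0,0,0]]]}' && python3 -m crank '{"steps":[[[-0.9,-0.5,0],[0,0,0]],[[-0.7,-0.2,0],[0,0,0]],[[0,0,0],[0,0,0]],[[0,0,0],[0,0,0]],[[0,0,0],[0,0,0]]]}'
python3 - <<'E'
from h import *
np.set_printoptions(precision=4,suppress=True)
c=cams.camera("side");C=cloud(c)
m=(abs(C[...,0]-.61)<.04)&(abs(C[...,1]+.098)<.04)&(C[...,2]>.013)
h=np.histogram(C[m][:,2],bins=np.arange(.01,.07,.004));print(h)
k=m&(C[...,2]<.026)&(c["pixels"].max(2)<90);print(k.sum(),C[k].min(0),C[k].max(0))
t=cams.camera("top");cv2.imwrite("pics/x.png",t["pixels"][130:180,300:400]);C=cloud(t);I=t["pixels"]
k=(abs(C[...,0]-.61)<.04)&(abs(C[...,1]+.098)<.04)&(I.max(2)<90);print(k.sum(),C[k][:,2].mean() if k.any() else 0)
E
```

```text
time: 7.3
ee_pos: [0.6099, -0.0979, 0.0141]
eef_rot: [0.649, 0.761, 0.0, -0.0]
ft_force: [-0.0, -0.7, 0.2]
width: 0.0431
grip_force: 25.0
time: 7.63
ee_pos: [0.6101, -0.098, 0.0143]
eef_rot: [0.649, 0.76, 0.0, 0.0]
ft_force: [-1.1, -0.2, -0.1]
width: 0.0622
grip_force: 0.0
time: 8.47
ee_pos: [0.4965, -0.1456, 0.1097]
eef_rot: [0.649, 0.761, 0.0, 0.0]
ft_force: [0.1, -0.2, -0.0]
width: 0.0702
grip_force: 0.0
time: 8.88
ee_pos: [0.4582, -0.1626, 0.1097]
eef_rot: [0.649, 0.761, 0.0, 0.001]
ft_force: [0.6, 0.4, 0.2]
width: 0.07
grip_force: 0.0
(array([ 6, 14, 11, 16, 40, 15,  8,  7,  9,  6,  7,  6, 11,  1]), array([0.01 , 0.014, 0.018, 0.022, 0.026, 0.03 , 0.034, 0.038, 0.042,
       0.046, 0.05 , 0.054, 0.058, 0.062, 0.066]))
43 [ 0.5889 -0.123   0.0132] [ 0.6059 -0.1006  0.0259]
169 0.02816494332355786
```

Black ring's top is at z=0.028, so it is home. Brass ring next.

```bash
python3 -m crank '{"steps":[[[-0.1,-0.05,-0.6],[0,0,0]],[[0,0,-0.9],[0,0,0]],[[0,0,-0.9],[0,0,0]],[[0,0,-0.9],[0,0,0]],[[0,0,-0.6],[0,0,0]],[[0,0,-0.3],[0,0,0]],[[0,0,-0.05],[0,0,0]],[[0,0,0],[0,0,0]]]}' && python3 -m crank '{"steps":[[[0,0,0],[0,0,0]],[[0,0,0],[0,0,0]],[[0,0,0],[0,0,0]],[[0,0,0],[0,0,0]],[[0,0,0],[0,0,0]],[[0,0,0],[0,0,0]],[[0,0,0],[0,0,0]]]}' 25 25 && python3 -m crank '{"steps":[[[0,0,0.5],[0,0,0]],[[0,0,1],[0,0,0]],[[0,0,1],[0,0,0]],[[0,0,1],[0,0,0]],[[0.5,0.2,0.5],[0,0,0]],[[0.9,0.4,0.3],[0,0,0]],[[0.9,0.5,0],[0,0,0]],[[0.9,0.5,0],[0,0,0]],[[0.9,0.5,0],[0,0,0]],[[0.9,0.3,0],[0,0,0]]]}' && python3 -m crank '{"steps":[[[0.7,0.2,0],[0,0,0]],[[0.4,0.05,0],[0,0,0]],[[0,0,0],[0,0,0]],[[0,0,0],[0,0,0]],[[0,0,0],[0,0,0]]]}'
python3 - <<'E'
from h import *
np.set_printoptions(precision=4,suppress=True)
p=monitor.read_state()["ee_pos"];s=cams.camera("side");C=cloud(s);I=s["pixels"].astype(int)
m=(I[...,2]-I[...,0]>50)&(C[...,2]>.09)&(C[...,2]<.14)&(abs(C[...,1]+.1)<.06)&(abs(C[...,0]-.61)<.06)
print(p,m.sum(),C[m].min(0),C[m].max(0));v,u=np.nonzero(m);print(u.min(),u.max(),v.min(),v.max(),proj(s,p))
E
```

```text
time: 9.65
ee_pos: [0.4554, -0.1637, 0.0029]
eef_rot: [0.649, 0.761, 0.0, -0.0]
ft_force: [0.3, 1.1, 0.8]
width: 0.0699
grip_force: 0.0
time: 10.23
ee_pos: [0.455, -0.1643, 0.003]
eef_rot: [0.649, 0.76, 0.0, 0.0]
ft_force: [-0.2, -0.6, 1.8]
width: 0.0356
grip_force: 25.0
time: 11.07
ee_pos: [0.5809, -0.1025, 0.1113]
eef_rot: [0.649, 0.761, 0.0, 0.0]
ft_force: [-0.4, 1.0, 0.4]
width: 0.0352
grip_force: 25.0
time: 11.48
ee_pos: [0.6067, -0.0983, 0.1106]
eef_rot: [0.649, 0.76, -0.0, -0.0]
ft_force: [-0.1, -0.8, -1.0]
width: 0.0353
grip_force: 25.0
[ 0.6067 -0.0983  0.1106] 18 [ 0.5897 -0.1177  0.1107] [ 0.6186 -0.0877  0.1315]
348 359 193 203 (np.float64(353.76102262399127), np.float64(199.9551269755295))
```

```bash
python3 -m crank '{"steps":[[[0.13,0.02,-0.5],[0,0,0]],[[0,0,-0.8],[0,0,0]],[[0,0,-0.6],[0,0,0]],[[0,0,-0.3],[0,0,0]],[[0,0,-0.2],[0,0,0]]]}' && python3 -m crank '{"steps":[[[0,0,-0.2],[0,0,0]],[[0,0,-0.2],[0,0,0]],[[0,0,-0.1],[0,0,0]]]}' && python3 -m crank '{"steps":[[[0,0,-0.12],[0,0,0]],[[0,0,-0.09],[0,0,0]],[[0,0,0],[0,0,0]],[[0,0,0],[0,0,0]]]}'
```

```text
time: 11.95
ee_pos: [0.6097, -0.0976, 0.0488]
eef_rot: [0.649, 0.76, -0.001, -0.001]
ft_force: [-0.3, 0.4, -0.9]
width: 0.0351
grip_force: 25.0
time: 12.2
ee_pos: [0.6107, -0.0976, 0.0376]
eef_rot: [0.649, 0.76, 0.0, 0.0]
ft_force: [-2.1, -0.5, 0.9]
width: 0.0351
grip_force: 25.0
time: 12.53
ee_pos: [0.6106, -0.0975, 0.0325]
eef_rot: [0.649, 0.76, -0.0, -0.0]
ft_force: [-0.4, -1.3, -0.7]
width: 0.0353
grip_force: 25.0
```

```bash
python3 -m crank '{"steps":[[[0,0,0],[0,0,0]],[[0,0,0],[0,0,0]],[[0,0,0],[0,0,0]],[[0,0,0],[0,0,0]]]}' 60 && python3 -m crank '{"steps":[[[0,0,0.3],[0,0,0]],[[0,0,0.9],[0,0,0]],[[0,0,0.9],[0,0,0]],[[0,0,0.9],[0,0,0]],[[0,0,0.9],[0,0,0]],[[0,0,0.9],[0,0,0]],[[-0.6,-0.6,0.2],[0,0,-0.5]],[[-0.8,-0.9,0],[0,0,-0.5]],[[-0.8,-0.95,0],[0,0,0]],[[-0.8,-0.95,0],[0,0,0]]]}' && python3 -m crank '{"steps":[[[-0.8,-0.95,0],[0,0,0]],[[-0.8,-0.95,0],[0,0,0]],[[-0.8,-0.95,0],[0,0,0]],[[-0.8,-0.95,0],[0,0,0]],[[-0.6,-0.8,0],[0,0,0]],[[0,0,0],[0,0,0]],[[0,0,0],[0,0,0]],[[0,0,0],[0,0,0]]]}' 50
python3 - <<'E'
from h import *
np.set_printoptions(precision=4,suppress=True)
for n in("side","top"):
    c=cams.camera(n);C=cloud(c);I=c["pixels"].astype(int)
    near=(abs(C[...,0]-.61)<.04)&(abs(C[...,1]+.098)<.04)
    m=near&(I[...,2]-I[...,0]>50);print(n,"brass",m.sum(),C[m].mean(0),C[m].max(0),C[m].min(0))
    if n=="side": s=c
    else: t=c
S=s["pixels"].astype(float)
ks=blob(S[...,0]-S[...,2]-60,275,235,297,270);print("tab side",rect(ks))
o=np.zeros((500,800,3),np.uint8)
o[:,:400]=cv2.resize(s["pixels"][195:295,310:390],None,fx=5,fy=5)
o[:,400:]=cv2.resize(s["pixels"][180:305,240:340],None,fx=4,fy=4);cv2.imwrite("pics/b1.png",o)
E
```

```text
time: 12.87
ee_pos: [0.6111, -0.0973, 0.033]
eef_rot: [0.649, 0.761, 0.0, 0.0]
ft_force: [1.1, 0.0, -0.1]
width: 0.0541
grip_force: 0.0
time: 13.7
ee_pos: [0.5351, -0.183, 0.1585]
eef_rot: [0.682, 0.732, 0.0, 0.001]
ft_force: [0.3, 0.0, 0.3]
width: 0.06
grip_force: 0.0
time: 14.37
ee_pos: [0.4414, -0.2967, 0.1582]
eef_rot: [0.682, 0.732, 0.0, 0.0]
ft_force: [-0.6, -0.3, -0.3]
width: 0.0497
grip_force: 0.0
side brass 32 [ 0.5999 -0.1062  0.0443] [ 0.615  -0.0888  0.0557] [ 0.5931 -0.1178  0.0318]
top brass 152 [ 0.6096 -0.0967  0.0407] [ 0.628  -0.0797  0.05  ] [ 0.5934 -0.1137  0.0083]
tab side ((285.5494384765625, 254.7136688232422), (24.781230926513672, 5.517030715942383), 87.39744567871094)
```

View pics/b1.png

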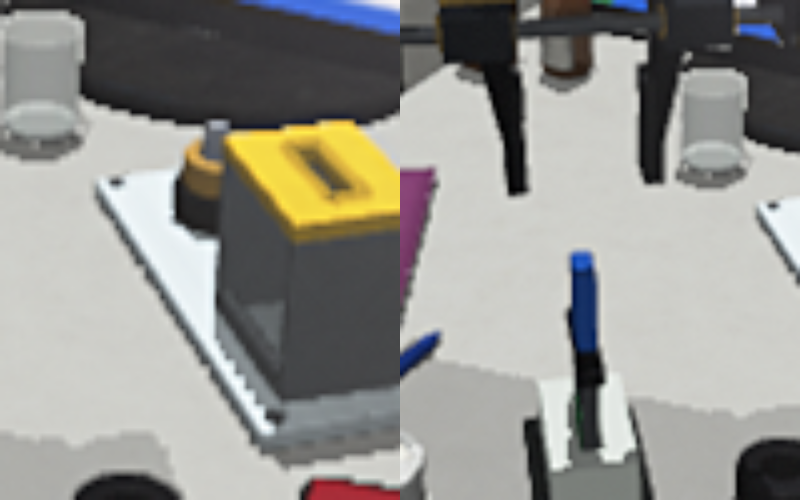

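The left crop shows the brass ring flat on the black ring with the post poking through at (215,130). The right crop shows the open fingers straddling the blue tab at (583,300). I'll grasp it.

```bash
python3 -m crank '{"steps":[[[-0.04,0,-0.5],[0,0,0]],[[0,0,-0.9],[0,0,0]],[[0,0,-0.8],[0,0,0]],[[0,0,-0.6],[0,0,0]],[[0,0,-0.3],[0,0,0]],[[0,0,0],[0,0,0]],[[0,0,0],[0,0,0]]]}' && python3 -m crank '{"steps":[[[0,0,0],[0,0,0]],[[0,0,0],[0,0,0]],[[0,0,0],[0,0,0]],[[0,0,0],[0,0,0]],[[0,0,0],[0,0,0]],[[0,0,0],[0,0,0]],[[0,0,0],[0,0,0]],[[0,0,0],[0,0,0]]]}' 0 30
```

```text
time: 15.05
ee_pos: [0.4403, -0.2969, 0.0805]
eef_rot: [0.681, 0.732, 0.0, 0.0]
ft_force: [0.2, -0.9, 1.0]
width: 0.05
grip_force: 0.0
time: 15.72
ee_pos: [0.4396, -0.2975, 0.0801]
eef_rot: [0.682, 0.731, -0.0, 0.0]
ft_force: [0.5, -0.2, 0.3]
width: 0.0098
grip_force: 30.0
```

```bash
python3 -m crank '{"steps":[[[0,0,0.2],[0,0,0]],[[0,0,0.5],[0,0,0]],[[0,0,0.8],[0,0,0]],[[0,0,0.8],[0,0,0]],[[0,0,0.9],[0,0,0]],[[0,0,0.9],[0,0,0]],[[0,0,0.7],[0,0,0]],[[0,0,0],[0,0,0]]]}' && python3 -m crank '{"steps":[[[0.4,0.2,0],[0,0,0.2]],[[0.8,0.4,0],[0,0,0.2]],[[0.8,0.4,0],[0,0,0.2]],[[0.9,0.4,0],[0,0,0.2]],[[0.9,0.4,0],[0,0,0.2]],[[0.9,0.4,0],[0,0,0]],[[0.9,0.4,0],[0,0,0]],[[0.9,0.4,0],[0,0,0]],[[0.6,0.3,0],[0,0,0]],[[0.4,0.2,0],[0,0,0]]]}' && python3 -m crank '{"steps":[[[0,0,0],[0,0,0]],[[0,0,0],[0,0,0]],[[0,0,0],[0,0,0]],[[0,0,0],[0,0,0]]]}'
python3 - <<'E'
from h import *
np.set_printoptions(precision=4,suppress=True)
p=monitor.read_state()["ee_pos"];s=cams.camera("side");C=cloud(s);I=s["pixels"].astype(int)
print(p)
m=(abs(C[...,0]-.628)<.035)&(abs(C[...,1]+.22)<.05)&(C[...,2]>.104)&(C[...,2]<.21)
for z in np.arange(.11,.215,.01):
    k=m&(abs(C[...,2]-z)<.005)
    if k.any():
        q=C[k];i=np.argmin(q[:,1]);print(round(z,3),k.sum(),"x",q[:,0].min(),q[:,0].max(),"y",q[:,1].min(),q[:,1].max())
R=cv2.Rodrigues(np.array([0,0,np.radians(9.3)]))[0]
def P(o,l):return np.round(proj(s,np.array(o)+R@np.array(l)),1)
o=[p[0],p[1],p[2]-.072]
for l in((.004,-.02,0),(-.004,-.02,0),(-.004,.02,0),(-.006,-.028,.06),(.006,-.028,.06)):print("blade",l,P(o,l))
for l in((.008,-.024,0),(-.008,-.024,0),(-.008,.024,0),(.008,.024,0)):print("mouth",P([.6277,-.2103,.098],l))
for l in((.03,-.039,0),(-.03,-.039,0),(-.03,.039,0),(.03,.039,0)):print("roof",P([.6277,-.2103,.095],l))
x0,y0=340,140
cv2.imwrite("pics/f1.png",cv2.resize(s["pixels"][y0:y0+120,x0:x0+80],None,fx=5,fy=5,interpolation=cv2.INTER_CUBIC))
E
```

```text
time: 16.38
ee_pos: [0.4414, -0.2982, 0.205]
eef_rot: [0.682, 0.732, 0.0, 0.003]
ft_force: [0.8, -0.1, -0.5]
width: 0.0099
grip_force: 30.0
time: 17.22
ee_pos: [0.6287, -0.2072, 0.1986]
eef_rot: [0.648, 0.762, 0.0, -0.001]
ft_force: [-0.1, -0.4, -1.3]
width: 0.01
grip_force: 30.0
time: 17.55
ee_pos: [0.6263, -0.211, 0.2001]
eef_rot: [0.65, 0.76, -0.0, 0.0]
ft_force: [0.2, 1.2, -1.5]
width: 0.0097
grip_force: 30.0
[ 0.6263 -0.211   0.2001]
0.13 26 x 0.619511081216502 0.6329162630824483 y -0.23312329023508893 -0.19191616933704836
0.14 50 x 0.6197358262216011 0.632902517396281 y -0.23245785202256442 -0.19645625485921892
0.15 56 x 0.6197706454412363 0.6321163978114651 y -0.23292401730940615 -0.19438119780447416
0.16 57 x 0.6192545976687828 0.6330816209707236 y -0.23250416363829196 -0.19149200052774007
0.17 52 x 0.619471415238904 0.6322705619479141 y -0.23230298422789664 -0.19350350096110824
0.18 59 x 0.6199010778560733 0.633335177092394 y -0.23296333487453147 -0.19354547800943567
0.19 56 x 0.6162011556242848 0.635737306576018 y -0.24075883493709715 -0.18749917564225926
0.2 73 x 0.6118985049363083 0.6418249003573913 y -0.24094801940453692 -0.20373508619815328
0.21 46 x 0.6114034608458221 0.6417615619979653 y -0.22512568205282102 -0.20255441043427613
blade (0.004, -0.02, 0) [381.1 218.3]
blade (-0.004, -0.02, 0) [377.4 218.7]
blade (-0.004, 0.02, 0) [369.4 210.3]
blade (-0.006, -0.028, 0.06) [380.7 192.6]
blade (0.006, -0.028, 0.06) [386.4 192. ]
mouth [383.1 232. ]
mouth [375.8 232.9]
mouth [366.4 222.3]
mouth [373.4 221.4]
roof [396.2 235.4]
roof [368.5 239.3]
roof [354.1 221.6]
roof [379.7 218.4]
```

View pics/f1.png

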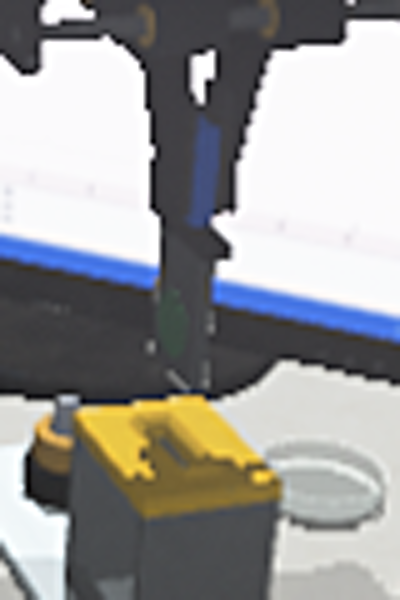

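The crop shows the blade hanging upright, its lower right corner at px (381,217), matching the prediction. The roof corners match too. I'll descend carefully and watch the forces.

```bash
python3 -m crank '{"steps":[[[0.05,0.01,-0.4],[0,0,0]],[[0,0,-0.5],[0,0,0]],[[0,0,-0.2],[0,0,0]],[[0,0,-0.1],[0,0,0]],[[0,0,0],[0,0,0]]]}' && python3 -m crank '{"steps":[[[0,0,-0.08],[0,0,0]],[[0,0,-0.08],[0,0,0]],[[0,0,0],[0,0,0]],[[0,0,0],[0,0,0]]]}' && python3 -m crank '{"steps":[[[0,0,-0.08],[0,0,0]],[[0,0,-0.08],[0,0,0]],[[0,0,0],[0,0,0]],[[0,0,0],[0,0,0]]]}'; python3 -c "
from bench import monitor
s=monitor.read_state();print(s['ft_force'],s['torque'],s['ee_pos'])"
```

```text
time: 18.02
ee_pos: [0.6279, -0.2099, 0.1691]
eef_rot: [0.649, 0.76, -0.0, -0.001]
ft_force: [-0.4, 0.3, -1.6]
width: 0.0098
grip_force: 30.0
time: 18.35
ee_pos: [0.629, -0.2101, 0.1677]
eef_rot: [0.649, 0.76, 0.0, 0.001]
ft_force: [-1.8, -0.8, 7.3]
width: 0.0098
grip_force: 30.0
time: 18.68
ee_pos: [0.6301, -0.2106, 0.1671]
eef_rot: [0.65, 0.76, 0.001, 0.003]
ft_force: [-7.0, -0.8, 26.0]
width: 0.0099
grip_force: 30.1
[-7.01201474 -0.84879062 26.00273809] [-0.09059467  1.8953067   0.06178048] [ 0.63009533 -0.21057245  0.16714083]
```

The blade touched the lip's +x bevel (Fx −7, Fz 26), so I'll back off, check the plate and shift −x.

```bash
python3 -m crank '{"steps":[[[0,0,0.4],[0,0,0]],[[0,0,0.4],[0,0,0]],[[0,0,0.2],[0,0,0]],[[0,0,0],[0,0,0]],[[0,0,0],[0,0,0]],[[0,0,0],[0,0,0]]]}'
python3 - <<'E'
from h import *
np.set_printoptions(precision=4,suppress=True)
p=monitor.read_state()["ee_pos"];s=cams.camera("side");C=cloud(s);I=s["pixels"].astype(int)
print(p)
m=(abs(C[...,0]-.628)<.035)&(abs(C[...,1]+.22)<.05)&(C[...,2]>.104)&(C[...,2]<.21)
for z in np.arange(.115,.20,.01):
    k=m&(abs(C[...,2]-z)<.005)
    if k.any(): q=C[k];print(round(z,3),k.sum(),"x",q[:,0].min(),q[:,0].max(),"y",q[:,1].min(),q[:,1].max())
x0,y0=345,170
cv2.imwrite("pics/f2.png",cv2.resize(s["pixels"][y0:y0+75,x0:x0+70],None,fx=8,fy=8,interpolation=cv2.INTER_CUBIC))
E
```

```text
time: 19.18
ee_pos: [0.6282, -0.2096, 0.1863]
eef_rot: [0.649, 0.761, -0.0, -0.0]
ft_force: [-0.0, -0.2, -1.3]
width: 0.0101
grip_force: 30.0
[ 0.6282 -0.2096  0.1863]
0.115 19 x 0.6208147571988858 0.6333198539412109 y -0.2294543496006478 -0.19258366446005726
0.125 53 x 0.621245422263751 0.6351406997259124 y -0.22987796161930507 -0.19029658521523218
0.135 48 x 0.6211907087432175 0.6337820675814554 y -0.2300071538031676 -0.1916701920266849
0.145 59 x 0.6208504485141476 0.634576922379247 y -0.23138566519475934 -0.19199829812204827
0.155 53 x 0.620880549593655 0.6339018120360609 y -0.23006692194389966 -0.19453663186844283
0.165 55 x 0.6208196686034286 0.6346990608520481 y -0.2314815547959066 -0.1920057452721593
0.175 50 x 0.6185460308834319 0.6371250793071855 y -0.23949718454448377 -0.1835029625428345
0.185 71 x 0.6135109167060773 0.6440241997289833 y -0.23976697196428576 -0.19614145585877674
0.195 85 x 0.6130266927214788 0.6434954208847642 y -0.22479443928716814 -0.1985228576746526
```

View pics/f2.png

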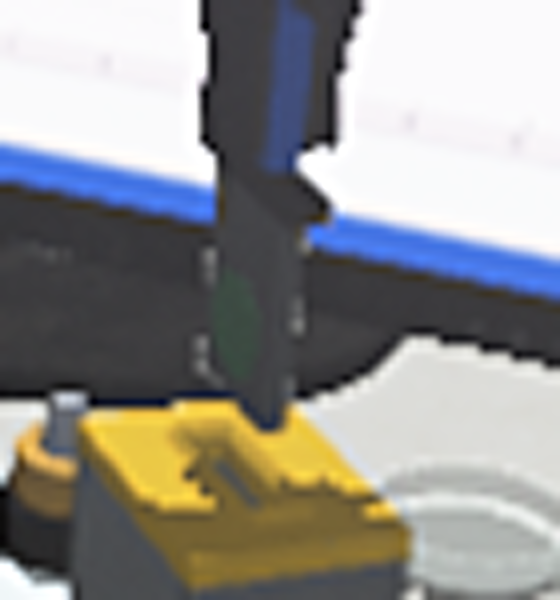

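The plate is still vertical, its tip above the slot at crop (270,425), slightly to the +x side. Shifting −1.7 mm and retrying gently.

```bash
python3 -m crank '{"steps":[[[-0.07,-0.02,-0.3],[0,0,0]],[[0,0,-0.3],[0,0,0]],[[0,0,-0.06],[0,0,0]],[[0,0,0],[0,0,0]],[[0,0,0],[0,0,0]]]}' && python3 -m crank '{"steps":[[[0,0,-0.06],[0,0,0]],[[0,0,-0.04],[0,0,0]],[[0,0,0],[0,0,0]],[[0,0,0],[0,0,0]]]}' && python3 -m crank '{"steps":[[[0,0,-0.06],[0,0,0]],[[0,0,0],[0,0,0]],[[0,0,0],[0,0,0]]]}'; python3 -c "
from bench import monitor
s=monitor.read_state();print(s['ft_force'],s['torque'],s['ee_pos'])"
```

```text
time: 19.65
ee_pos: [0.6265, -0.2101, 0.1702]
eef_rot: [0.649, 0.761, -0.0, -0.0]
ft_force: [0.2, -0.7, -0.5]
width: 0.0095
grip_force: 30.0
time: 19.98
ee_pos: [0.6269, -0.2104, 0.1684]
eef_rot: [0.649, 0.76, 0.0, 0.0]
ft_force: [0.1, -0.7, 0.9]
width: 0.0098
grip_force: 30.0
time: 20.23
ee_pos: [0.6271, -0.2108, 0.1674]
eef_rot: [0.65, 0.76, 0.0, 0.001]
ft_force: [0.9, -2.7, 5.2]
width: 0.0096
grip_force: 30.0
[ 0.94690821 -2.70327946  5.16762553] [-0.38476825 -0.14755125 -0.02706769] [ 0.62714951 -0.2107887   0.167439  ]
```

Now the +y end touches lightly (Fy −2.7), so I'll back off a little and shift −y.

```bash
python3 -m crank '{"steps":[[[0,0,0.2],[0,0,0]],[[0.01,-0.08,0.06],[0,0,0]],[[0,0,0],[0,0,0]],[[0,0,-0.1],[0,0,0]],[[0,0,-0.1],[0,0,0]],[[0,0,0],[0,0,0]],[[0,0,0],[0,0,0]]]}' && python3 -m crank '{"steps":[[[0,0,-0.06],[0,0,0]],[[0,0,-0.06],[0,0,0]],[[0,0,0],[0,0,0]],[[0,0,0],[0,0,0]]]}'; python3 -c "
from bench import monitor
s=monitor.read_state();print(s['ft_force'],s['torque'],s['ee_pos'])"
```

```text
time: 20.82
ee_pos: [0.6267, -0.2121, 0.1676]
eef_rot: [0.649, 0.761, -0.0, -0.0]
ft_force: [-0.6, -0.4, -0.6]
width: 0.0097
grip_force: 30.0
time: 21.15
ee_pos: [0.6268, -0.2123, 0.1649]
eef_rot: [0.649, 0.76, -0.0, -0.0]
ft_force: [0.9, 0.1, -1.5]
width: 0.0099
grip_force: 30.0
[ 0.88991389  0.06923348 -1.45169373] [-0.19050521 -0.1952624   0.01312207] [ 0.62683832 -0.21226698  0.16485102]
```

```bash
python3 -m crank '{"steps":[[[0,0,-0.1],[0,0,0]],[[0,0,-0.1],[0,0,0]],[[0,0,0],[0,0,0]]]}' && python3 -m crank '{"steps":[[[0,0,-0.12],[0,0,0]],[[0,0,-0.12],[0,0,0]],[[0,0,0],[0,0,0]]]}'; python3 -c "
from bench import monitor
s=monitor.read_state();print(s['ft_force'],s['torque'],s['ee_pos'])"
```

```text
time: 21.4
ee_pos: [0.6268, -0.2123, 0.1594]
eef_rot: [0.649, 0.76, -0.0, -0.0]
ft_force: [1.4, -1.1, -2.1]
width: 0.0096
grip_force: 30.0
time: 21.65
ee_pos: [0.6267, -0.2122, 0.1533]
eef_rot: [0.649, 0.76, -0.0, -0.0]
ft_force: [1.1, -1.4, -1.6]
width: 0.0098
grip_force: 30.0
[ 1.12602208 -1.44828317 -1.62663141] [-0.35083143 -0.48333223  0.07343347] [ 0.6267427  -0.21222557  0.15332996]
```

```bash
python3 -m crank '{"steps":[[[0.02,-0.02,-0.1],[0,0,0]],[[0,0,-0.15],[0,0,0]],[[0,0,-0.15],[0,0,0]],[[0,0,0],[0,0,0]]]}' && python3 -m crank '{"steps":[[[0,0,-0.15],[0,0,0]],[[0,0,-0.15],[0,0,0]],[[0,0,-0.15],[0,0,0]],[[0,0,0],[0,0,0]]]}' && python3 -m crank '{"steps":[[[0,0,-0.15],[0,0,0]],[[0,0,-0.15],[0,0,0]],[[0,0,-0.1],[0,0,0]],[[0,0,0],[0,0,0]],[[0,0,0],[0,0,0]],[[0,0,0],[0,0,0]]]}'
python3 - <<'E'
from h import *
np.set_printoptions(precision=4,suppress=True)
q=monitor.read_state();print(q["ft_force"],q["torque"],q["ee_pos"]);s=cams.camera("side");C=cloud(s)
m=(abs(C[...,0]-.628)<.04)&(abs(C[...,1]+.22)<.06)&(C[...,2]>.097)&(C[...,2]<.15)
for z in np.arange(.099,.135,.004):
    k=m&(abs(C[...,2]-z)<.002)
    if k.any(): a=C[k];print(round(z,3),k.sum(),"x",a[:,0].min(),a[:,0].max(),"y",a[:,1].min(),a[:,1].max())
o=np.zeros((600,800,3),np.uint8)
o[:,:480]=cv2.resize(s["pixels"][165:265,335:415],(480,600),interpolation=cv2.INTER_CUBIC);o[:320,480:]=cv2.resize(s["pixels"][120:320,240:440],(320,320));cv2.imwrite("pics/f3.png",o)
E
```

```text
time: 21.98
ee_pos: [0.6269, -0.2124, 0.1429]
eef_rot: [0.649, 0.761, -0.0, -0.001]
ft_force: [0.0, -0.1, -1.2]
width: 0.01
grip_force: 30.0
time: 22.32
ee_pos: [0.6269, -0.2126, 0.1317]
eef_rot: [0.649, 0.761, -0.0, -0.001]
ft_force: [-0.2, -0.3, -1.2]
width: 0.0096
grip_force: 30.0
time: 22.82
ee_pos: [0.6275, -0.2127, 0.123]
eef_rot: [0.649, 0.76, 0.0, 0.0]
ft_force: [0.8, 0.8, -0.1]
width: 0.0097
grip_force: 30.0
[ 0.8393  0.753  -0.141 ] [-0.0816 -0.1058  0.0194] [ 0.6275 -0.2127  0.123 ]
0.099 124 x 0.5942809898214849 0.6592335031288986 y -0.2572083272646021 -0.17892816115212884
0.103 22 x 0.6202723856341986 0.6330507004833439 y -0.2319820485267673 -0.19592243942137055
0.107 18 x 0.6213459056285032 0.6333143617056195 y -0.23316578692852485 -0.1946996587542269
0.111 8 x 0.6207376268603595 0.6344502959596103 y -0.23822109474730524 -0.19619781954915172
0.115 29 x 0.6179738936301147 0.6362188343597239 y -0.24106385158431465 -0.18786713196216598
0.119 41 x 0.6225615015269699 0.6362452606010042 y -0.24118298224917667 -0.21730674328635313
0.123 11 x 0.615534747078664 0.6351882773292152 y -0.23300851144989232 -0.2197929807739154
0.127 27 x 0.6129423032309528 0.6423064691650231 y -0.22509789273333036 -0.20502845040262718
0.131 31 x 0.6127000252166315 0.6418113154790214 y -0.2267580993138235 -0.2030439800361058
```

View pics/f3.png

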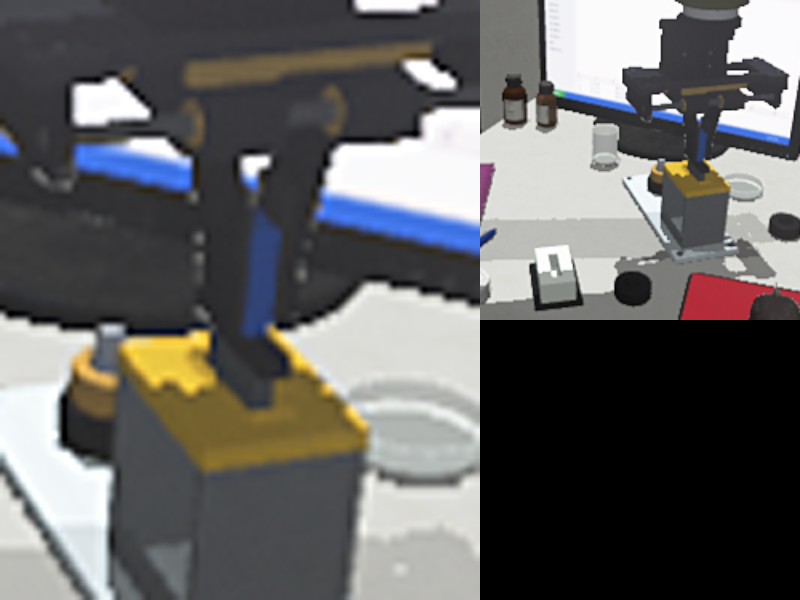

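The view shows the blade in the slot, the shoulders at crop (255,360) about 13 mm above the lip, and both rings home. The bystanders are undisturbed. I'll lower about 2.5 mm more, settle and hand in.

```bash
python3 -m crank '{"steps":[[[0,0,-0.06],[0,0,0]],[[0,0,-0.06],[0,0,0]],[[0,0,0],[0,0,0]],[[0,0,0],[0,0,0]],[[0,0,0],[0,0,0]],[[0,0,0],[0,0,0]]]}'; python3 - <<'E'
from h import *
q=monitor.read_state();print(q["ft_force"],q["ee_pos"],q["joint_vel"].round(3))
if abs(q["ft_force"]).max()<4 and abs(q["ee_pos"][2]-.120)<.002:
    from bench import ticket;print(ticket.close_job())
E
```

```text
time: 23.37
ee_pos: [0.6275, -0.2127, 0.1199]
eef_rot: [0.649, 0.76, 0.0, 0.0]
ft_force: [-0.9, -0.2, -0.7]
width: 0.0098
grip_force: 30.0
[-0.89480942 -0.17981193 -0.71362972] [ 0.62746771 -0.21270385  0.11988474] [ 0.    -0.     0.    -0.001 -0.001 -0.002  0.001]
the job is handed in; nothing more can be done
None
```

The job is handed in at about 23 s: both rings sit home on the post, black below brass, and the plate is held in the slot, shoulders about 1 cm above the lip, under 1 N of side load, but the first try pressed the blade on the lip's bevel at about 26 N before I backed off and re-aligned.

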